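# Drift a swivel head into line

## Task

Take the orange-handled tapered drift out of its black stand and push it, tip down, through the hole of the yellow bracket and the out-of-line hole of the steel plate below it, so that the taper pulls the plate into line; press it fully home until its collar sits on the bracket, then let go of it. Work by feel and land the collar gently: push with no more than about 30 N, touch the bracket only with the drift, and leave the stock and tools on the table where they are.

Things in the scene. Friction and masses are not known exactly. Their poses are not given: they have to be found in the camera images.
- bracket: Yellow steel bridge bracket fixed to the table, on either side in front of the robot: base 160 x 120 mm, a post 38 mm wide at each end, and a bridge 136 (x) x 38 (y) x 10 mm with its upper face 95 mm above the table. Under the bridge a square steel plate, 64 mm wide, slides stiffly on a dark round cup. Origin at the centre of the underside, on the hole's axis, z up.
- bracket_hole (a point): Centre of the mouth of the 16.5 mm round through hole, on the bridge's upper face. The steel plate's upper face is 13 mm below; its like hole (plate 10 mm thick, 62 mm free below) lies 6.5 to 7.5 mm off, in any direction. It takes up to 8 N sideways to bring it in line and it springs back. The tip enters it only when held 3 to 4.7 mm off the axis towards it; elsewhere it lands on the plate.
- drift: Tapered drift, 0.13 to 0.21 kg, standing tip down in its stand at the start. From the tip up: blunt tip 7 mm wide, straight taper to 15.5 mm wide at 47 mm, parallel 15.5 mm shank to 75 mm, round steel collar 28 mm wide from 75 to 81 mm, square orange handle 20 x 20 mm from 81 to 133 mm. Origin at the tip, z along the drift to the handle, x and y square to the handle's flats.
- drift_tip (a point): The tip of the drift (its lowest point).
- drift_collar (a point): Centre of the underside of the collar, 75 mm above the tip; it rests on the bracket's upper face when the drift is home.
- drift_grip (a point): Middle of the square handle, 107 mm above the tip, 32 mm above the collar's underside.
- stand: Black plastic stand fixed to the table, a block 70 x 70 x 90 mm with a 21 mm hole; the drift hangs in it loosely by its collar, so the handle rises from 96 to 148 mm above the table. Origin at the centre of its underside.
- holder_white: White lamp holder, 48 mm wide, 64 mm high, loose; not to be disturbed. Origin under its centre.
- holder_black: Black lamp holder, 48 mm wide, 64 mm high, loose; not to be disturbed. Origin under its centre.
- rose_a: White round ceramic socket, 84 mm wide, 34 mm high, loose; not to be disturbed. Origin under its centre.
- rose_b: White round ceramic socket, 84 mm wide, 34 mm high, loose; not to be disturbed. Origin under its centre.
- carton_a: Orange bulb carton, 52 x 52 x 85 mm, standing loose; not to be disturbed. Origin under its centre.
- carton_b: Orange bulb carton, 52 x 52 x 85 mm, standing loose; not to be disturbed. Origin under its centre.
- driver: Screwdriver lying loose on the table; not to be disturbed.
Things that resemble listed ones, but are neither listed nor needed, are in the scene too. What is shaped like the drift but blue or turquoise is not meant.

How it is judged:
By the outcome, as a careful person would: the job done as asked, in the order asked, and still so for the second after the job is handed in, with the robot touching nothing.
It also fails if it takes over 64 s, if anything falls off the work surface, if the arm or the gripper's body presses on something with over 40 N, if the wrist force passes 120 N, or if a joint passes its speed limit or range.

## Robot

A 7-joint arm with a two-finger parallel gripper is mounted at the origin on the work surface. World frame = base frame: x ahead of the robot, y to its left, z up, the work surface at z = 0. Lengths are in mm, angles in rad, forces in N, time in s.
With the tool pointing down it reaches from about 400 to 925 mm from the base axis. Payload 5.6 kg.
Tool frame: the origin (TCP) lies on the mounting face of the last link; the fingertips stand 173 mm ahead of it and the grasp point (between the pads) lies 155 mm ahead of it (env.grip_point_offset is the distance from the TCP to the grasp point, in mm); y points along the fingers, x is the direction in which the jaws open and shut, and the axes are right-handed (so a half turn about y gives the same grasp; the last joint's range is limited). The gripper opens to 85 mm and grips with 20 to 120 N. Pads are 22 mm wide; open, the fingers measure 114 mm over their backs; the gripper's body (76 mm by 85 mm) begins 54 mm behind the grasp point. The pads swing forward as they close: fully open they stand 13 mm farther back than shut.
Start: joints at [-1.313, 0.468, -0.012, 1.603, 0.006, 1.071, -0.056], TCP at [192.618, 620.806, 404.69] pointing down, gripper open.
Joint ranges: [-2.53, 2.53], [-0.31, 2.02], [-1.57, 1.55], [0.28, 2.44], [-1.29, 4.43], [0.15, 1.84], [-2.92, 2.92]. Speed limits (rad/s): [2.57, 2.57, 3.14, 3.14, 3.14, 3.14, 3.14].

## Interface

Orientations are given as a unit quaternion [w, x, y, z].
In Python, from workcell import env gives the robot as it stands. Calls block until the motion is done:
- env.movep(position, orientation): joint-space move of the TCP to a pose.
- env.move_linear(position, ori=None, feed=150): straight line of the TCP; ori=None keeps the orientation; feed is the mean speed in mm/s.
- env.movej(angles): joint-space move.
- env.let_go() and env.close_gripper(force=None): open the fingers fully, or close them until they stop; force is the grip in N (None keeps the last).
- env.hold(seconds).
- env.ik(position, orientation): joint angles nearest the present ones, or None.
- env.get_state(): the state.
- env.camera(name): name is "side" or "top"; returns the picture (480x640x3 uint8, blue, green, red); there is no depth.
- env.camera_info(name): a dict with "vfov" (degrees; the focal length in pixels is half the picture's height over the tangent of half this angle, whatever the lens; pixels are square), "cx", "cy" (the principal point, pixels), "position" and "orientation" of the camera in the world. Camera axes: x right, y down, z forward; pixel columns grow to the right and rows downward; lengths in mm; the calibration is good to about 2 mm. A picture is of the moment at which its call begins. camera_info takes no time and is no camera call.
A pose or a line that the arm cannot do raises env.MotionError and nothing moves.
- env.finish_job(): hands the job in, once; it reports no verdict.
The state is a dict: "time": time; "joint_positions": joint angles; "dq": joint speeds; "joint_efforts": joint torques, N m; "position": TCP position; "tcp_rot": TCP orientation; "force": force on the tool from outside, world axes, zero at the start; "ft_torque": the same for the moment, N m; "gripper_width": finger opening in mm.
Only numpy, scipy, OpenCV 4.12 (cv2) and the standard library are available. Lean on these libraries where they do the work, as an engineer would, in place of code of your own. Each camera call takes 0.05 s, during which the arm holds its last target.

## Working session

There is one attempt and no reset: what is moved stays moved. The work goes in short steps, each a Python script; the robot and the scene stay as the last script left them, time stands still between calls to the robot, and variables do not carry over. Pictures are saved under pics/ and viewed, and the job is handed in when it is done.

```bash
mkdir -p pics; ls; python3 - <<'E'
from workcell import env
import cv2
for n in ("side","top"):
    cv2.imwrite(f"pics/{n}0.png",env.camera(n)); print(n,env.camera_info(n))
print(env.get_state(), env.grip_point_offset)
E
```

```text
pics
side {'vfov': 54.75762456654501, 'cx': 323.68774739864887, 'cy': 245.5307799816666, 'position': array([ 533.1940112 , -947.42212869,  851.38839946]), 'orientation': array([-0.4231937 ,  0.90587145, -0.01725442,  0.00250934])}
top {'vfov': 56.80908257543072, 'cx': 313.82303204918725, 'cy': 247.40828250800124, 'position': array([ 428.17642877,  -25.55817141, 1196.17600932]), 'orientation': array([ 0.0383835 , -0.70280527,  0.7092072 , -0.04020694])}
{'time': 0.1, 'joint_positions': array([-1.31300247,  0.4682874 , -0.01159189,  1.60356211,  0.00602083,
        1.07140098, -0.05630101]), 'dq': array([ 1.46394504e-03, -1.49298505e-03,  1.39671657e-05, -1.50821057e-04,
       -8.78657050e-05,  1.56790260e-03, -6.82822449e-04]), 'joint_efforts': array([ 1.13291146e-03, -5.33527029e+01,  2.16918538e-02, -2.51967502e+01,
        1.15122838e-02,  4.38090123e-03, -3.76789671e-06]), 'position': array([192.56325588, 620.57374639, 403.82180983]), 'tcp_rot': array([-0.56890542,  0.56966377,  0.41899072, -0.41985305]), 'force': array([ 0.48081216, -0.05435196,  0.36552003]), 'ft_torque': array([-0.03440046,  0.05191478, -0.03196351]), 'gripper_width': 85.30253283589951} 154.70000000000002
```

View pics/side0.png

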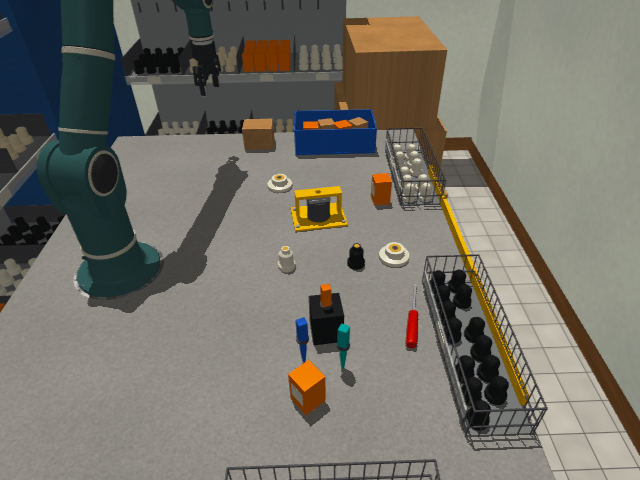

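View pics/top0.png

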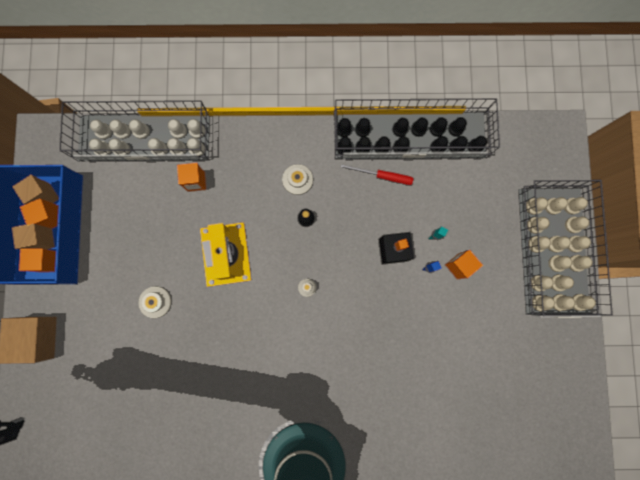

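```bash
cat > h.py <<'E'
import numpy as np, cv2
from scipy.spatial.transform import Rotation as R
from workcell import env
def cam(n):
    i=env.camera_info(n); f=240/np.tan(np.radians(i['vfov'])/2); q=i['orientation']
    return f,i['cx'],i['cy'],np.array(i['position']),R.from_quat([q[1],q[2],q[3],q[0]]).as_matrix()
def pix2w(n,u,v,z):
    f,cx,cy,p,M=cam(n); d=M@np.array([(u-cx)/f,(v-cy)/f,1]); return p+d*(z-p[2])/d[2]
def w2pix(n,P):
    f,cx,cy,p,M=cam(n); c=M.T@(np.asarray(P,float)-p); return np.array([cx+f*c[0]/c[2],cy+f*c[1]/c[2]])
def crop(img,name,u0,v0,w,h,s):
    c=cv2.resize(img[v0:v0+h,u0:u0+w],None,fx=s,fy=s,interpolation=cv2.INTER_CUBIC); cv2.imwrite(name,c)
E
python3 - <<'E'
from h import *
t=cv2.imread('pics/top0.png'); s=cv2.imread('pics/side0.png')
a=[ (t,190,210,75,75),(t,370,220,75,60),(s,280,175,80,65),(s,290,275,75,75)]
ims=[cv2.resize(i[v:v+h,u:u+w],(400,int(400*h/w)//1),interpolation=cv2.INTER_CUBIC)[:300*2] for i,u,v,w,h in a]
for k,(i,u,v,w,h) in enumerate(a): cv2.imwrite(f'pics/c{k}.png',cv2.resize(i[v:v+h,u:u+w],None,fx=8,fy=8,interpolation=cv2.INTER_CUBIC))
E
```

```text
(no output)
```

View pics/c0.png

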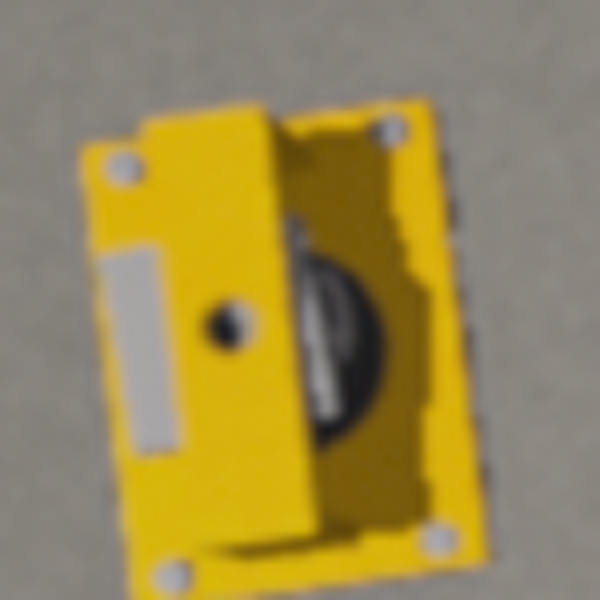

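View pics/c1.png

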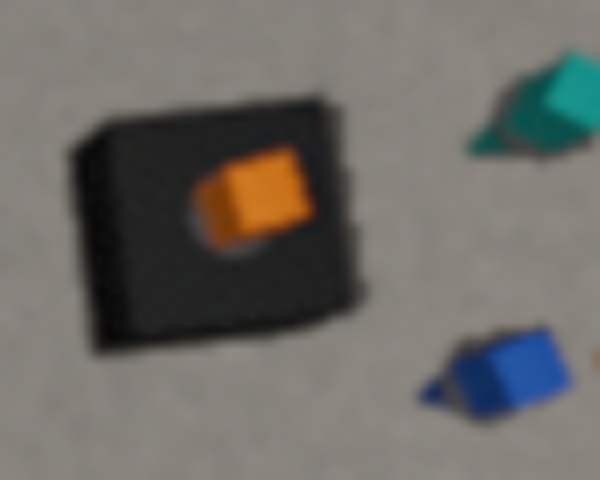

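View pics/c2.png

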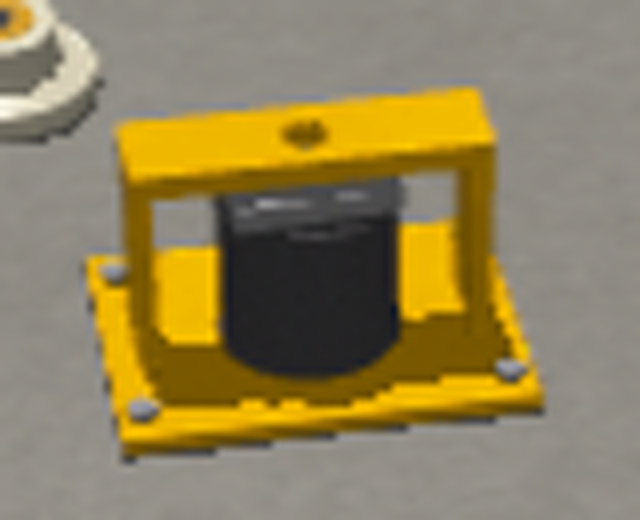

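View pics/c3.png

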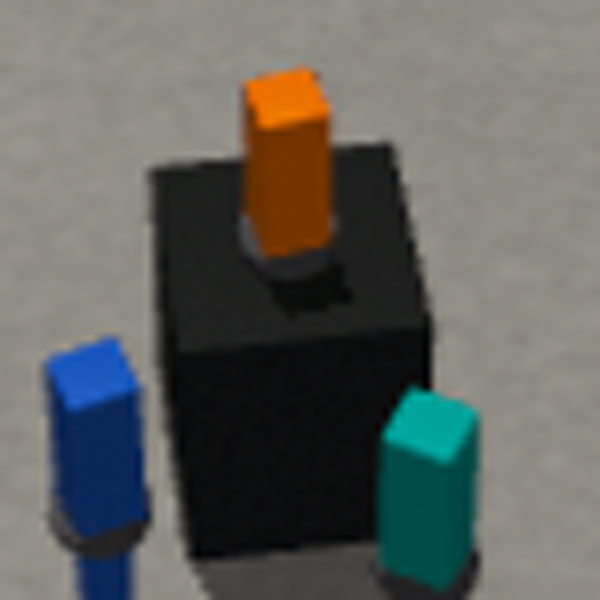

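```bash
python3 - <<'E'
from h import *
np.set_printoptions(precision=1,suppress=True)
def tri(a,b):
    A=[];B=[]
    for n,(u,v) in (('top',a),('side',b)):
        f,cx,cy,p,M=cam(n); d=M@np.array([(u-cx)/f,(v-cy)/f,1]); d/=np.linalg.norm(d); P=np.eye(3)-np.outer(d,d); A.append(P);B.append(P@p)
    return np.linalg.lstsq(np.vstack(A),np.hstack(B),rcond=None)[0]
off=lambda u,v,o: (u/8+o[0]-.44,v/8+o[1]-.44)
oT0,oT1,oS0,oS1=(190,210),(370,220),(280,175),(290,275)
def both(nm,a,oa,b,ob,z):
    a=off(*a,oa);b=off(*b,ob); print(nm,'top',pix2w('top',*a,z)[:2],'side',pix2w('side',*b,z)[:2],'tri',tri(a,b))
both('hole',(230,325),oT0,(305,134),oS0,95)
both('handle',(271,192),oT1,(286,98),oS1,148)
# bridge top corners top view
print('bridge corners')
for c in ((140,125),(263,105),(322,530),(200,550)): print(pix2w('top',*off(*c,oT0),95)[:2])
for c in ((115,125),(480,88),(497,142),(127,182)): print(pix2w('side',*off(*c,oS0),95)[:2])
print('handle top corners')
for c in ((230,170),(295,148),(315,212),(245,236)): print(pix2w('top',*off(*c,oT1),148)[:2])
for c in ((243,85),(312,70),(328,108),(262,128)): print(pix2w('side',*off(*c,oS1),148)[:2])
print('others')
for n,z,u,v in (('teal',133,441,231),('blue',133,434,265),('carton',85,464,263),('wh',64,307,288),('bl',64,306,217)): print(n,pix2w('top',u,v,z)[:2])
t=cv2.imread('pics/top0.png'); s=cv2.imread('pics/side0.png')
a=cv2.resize(t[240:262,205:235],None,fx=20,fy=20,interpolation=cv2.INTER_CUBIC)
b=cv2.resize(s[180:215,300:340],None,fx=15,fy=15,interpolation=cv2.INTER_CUBIC)
cv2.imwrite('pics/h1.png',a);cv2.imwrite('pics/h2.png',np.clip(b*1.8,0,255).astype('uint8'))
E
```

```text
hole top [546.3 209.3] side [546.4 206.6] tri [546.5 209.7  92.9]
handle top [ 552.5 -242.1] side [ 553.1 -244.8] tri [ 552.9 -242.6  145.8]
bridge corners
[609.6 238.4]
[615.6 200. ]
[482.2 179.9]
[476.3 217.5]
[476. 216.]
[612.8 234.7]
[616.9 197.8]
[481.  178.1]
handle top corners
[ 559.2 -230.1]
[ 565.6 -249.7]
[ 546.4 -255. ]
[ 539.4 -234. ]
[ 541.7 -239.4]
[ 560.4 -234.5]
[ 564.1 -249. ]
[ 546.3 -255.7]
others
teal [ 584.1 -337.2]
blue [ 501.8 -317. ]
carton [ 509.5 -405.8]
wh [451.  -10.8]
bl [633.9  -9.6]
```

View pics/h1.png

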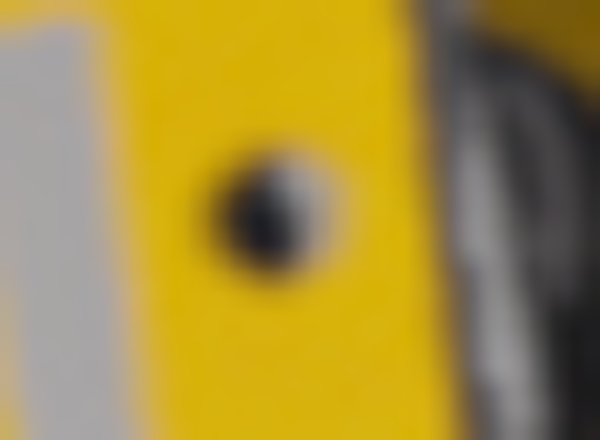

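View pics/h2.png

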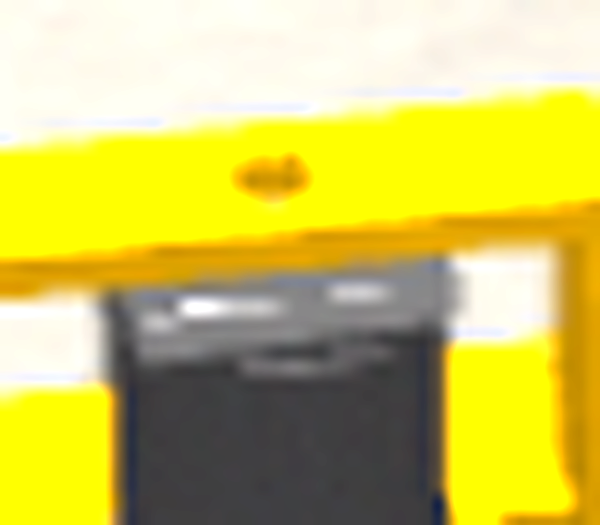

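```bash
cat >> h.py <<'E'
np.set_printoptions(precision=2,suppress=True)
G=env.grip_point_offset
def ori(deg):
    c,s=np.cos(np.radians(deg)),np.sin(np.radians(deg))
    q=R.from_matrix(np.array([[c,s,0],[s,-c,0],[0,0,-1]])).as_quat(); return np.array([q[3],q[0],q[1],q[2]])
def tcp(x,y,zg): return [x,y,zg+G]
def F(n=1):
    return np.array(env.get_state()['force'])
def S(tag=''):
    s=env.get_state(); print(tag,'t%.2f'%s['time'],s['position'],'F',s['force'],'M',s['ft_torque'],'w%.1f'%s['gripper_width'],flush=True); return s
E
python3 - <<'E'
from h import *
for yaw in (16.5,196.5,-163.5):
    print(yaw,env.ik(tcp(552.8,-243.2,240),ori(yaw)))
for yaw in (103,-77,13,193):
    print(yaw,env.ik(tcp(546.4,208.2,250),ori(yaw)))
print(R.from_quat(env.get_state()['tcp_rot'][[1,2,3,0]]).as_matrix())
E
```

```text
16.5 [-0.67  0.76  1.11  2.07  1.74  0.72 -1.19]
196.5 [ 1.07  0.93 -0.9   1.51 -0.65  1.82 -2.64]
-163.5 [ 1.07  0.93 -0.9   1.51 -0.65  1.82 -2.64]
103 [-1.01  0.4   0.63  2.22  2.91  0.95 -1.67]
-77 None
13 [-1.18  0.69  0.74  1.82  1.02  1.51 -0.7 ]
193 [ 0.46  0.74 -0.89  1.83 -1.19  1.16 -2.43]
[[ 0.3  -0.   -0.96]
 [ 0.96 -0.    0.3 ]
 [-0.   -1.   -0.  ]]
```

```bash
sed -i 's/np.array(\[\[c,s,0\],\[s,-c,0\],\[0,0,-1\]\])/np.array([[c,0,-s],[s,0,c],[0,-1,0]])/' h.py
python3 - <<'E'
from h import *
for yaw in (16.5,196.5,106.5,-73.5):
    for z in (260,122): print(yaw,env.ik(tcp(552.8,-243.2,z),ori(yaw)))
for yaw in (103,-77,13,193):
    print(yaw,env.ik(tcp(546.4,208.2,250),ori(yaw)),env.ik(tcp(546.4,208.2,127),ori(yaw)))
E
```

```text
16.5 [-0.3   0.49  0.9   1.75 -0.43  1.11  1.03]
16.5 [-0.3   0.73  0.93  1.86 -0.73  0.94  1.26]
196.5 [-0.51  0.75  1.35  1.76 -0.77  1.28 -1.82]
196.5 [-0.48  1.03  1.34  1.87 -1.09  1.22 -1.61]
106.5 [-0.34  0.51  0.96  1.76 -0.46  1.12  2.63]
106.5 [-0.06  0.6   0.57  1.84 -0.43  0.82  2.58]
-73.5 [-0.31  0.5   0.91  1.75 -0.43  1.11 -0.54]
-73.5 [-0.39  0.83  1.1   1.86 -0.88  1.03 -0.19]
103 [-0.53  0.36  0.14  1.78 -0.06  1.01  1.43] [-0.49  0.51  0.09  1.86 -0.06  0.77  1.43]
-77 [-0.93  0.4   0.66  1.8  -0.28  1.03 -1.51] [-0.86  0.56  0.58  1.89 -0.42  0.81 -1.4 ]
13 [-0.77  0.37  0.44  1.79 -0.18  1.02 -0.03] [-0.73  0.53  0.41  1.88 -0.29  0.79  0.05]
193 [-0.29  0.37 -0.16  1.76  0.07  1.02  2.89] [-0.22  0.53 -0.26  1.85  0.18  0.79  2.79]
```

```bash
python3 - <<'E'
from h import *
env.movep(tcp(552.8,-243.2,240),ori(16.5)); S()
env.move_linear(tcp(552.8,-243.2,172),ori(16.5),feed=120); S()
s=env.camera('side');t=env.camera('top')
crop(s,'pics/g1.png',270,235,100,75,8); crop(t,'pics/g2.png',360,205,100,75,8)
E
```

```text
t3.37 [ 553.28 -242.32  394.57] F [-0.81 -0.41 -0.06] M [-0.01  0.03 -0.01] w85.3
 t4.08 [ 552.99 -243.52  327.13] F [ 0.37 -0.18  0.3 ] M [-0.02 -0.03 -0.01] w85.5
```

View pics/g1.png

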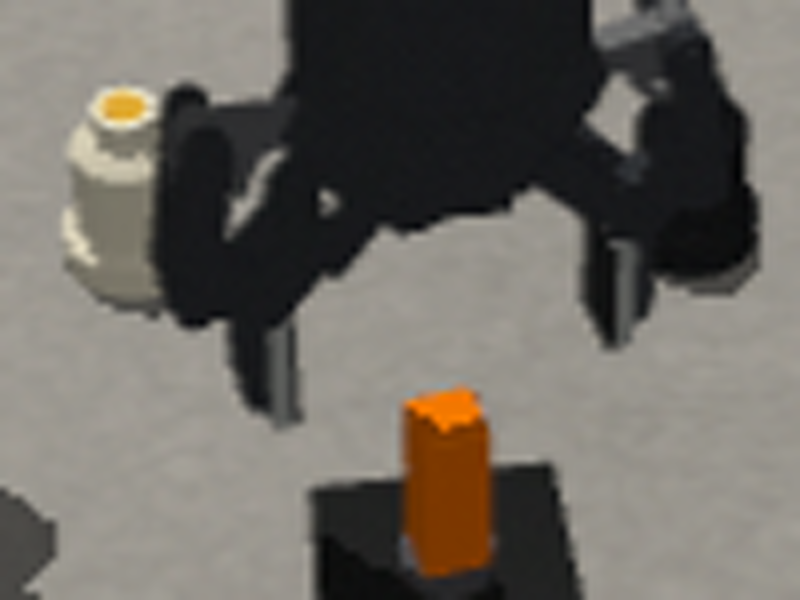

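View pics/g2.png

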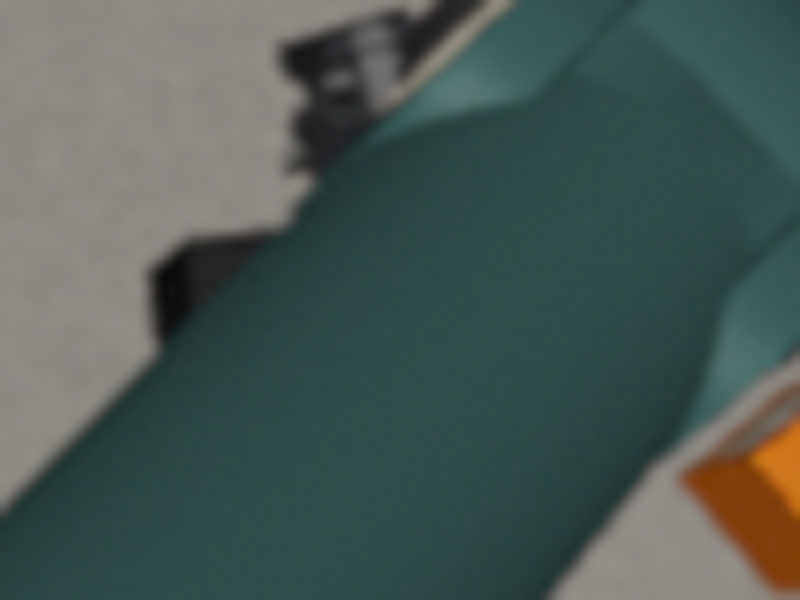

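```bash
python3 - <<'E'
from h import *
env.move_linear(tcp(552.8,-243.2,122),ori(16.5),feed=80); env.hold(0.2); S()
env.close_gripper(30); S()
env.close_gripper(100); env.hold(.2); S()
s=env.camera('side'); crop(s,'pics/g3.png',270,235,100,75,8)
E
```

```text
t5.16 [ 552.96 -243.33  277.22] F [0.69 0.83 0.35] M [ 0.03  0.   -0.01] w85.1
 t5.77 [ 552.81 -243.19  276.79] F [0.21 0.05 2.01] M [ 0.04  0.08 -0.01] w19.6
 t6.18 [ 552.86 -243.22  276.91] F [-1.33  1.17  4.89] M [ 0.14  0.18 -0.  ] w19.4
```

View pics/g3.png

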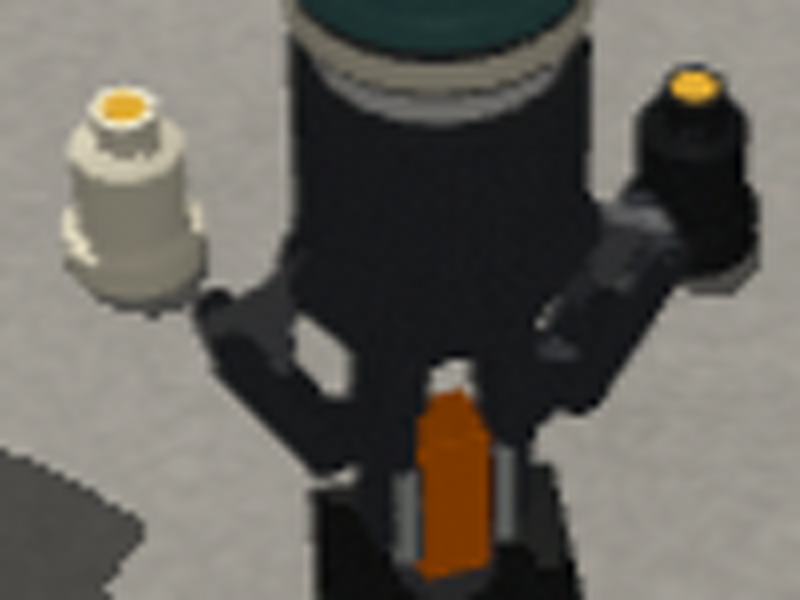

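```bash
python3 - <<'E'
from h import *
env.move_linear(tcp(552.8,-243.2,258),ori(16.5),feed=150); S()
env.movep(tcp(546.4,208.2,250),ori(103)); S()
env.move_linear(tcp(546.4,208.2,210),ori(103),feed=80); env.hold(.3); S();
for i in range(3): env.hold(.05);S()
s=env.camera('side');t=env.camera('top')
crop(s,'pics/b1.png',270,120,100,110,6); crop(t,'pics/b2.png',180,200,100,75,8)
for p in ((546.4,208.2,103),(546.4,208.2,95)): print(w2pix('side',p),w2pix('top',p))
E
```

```text
t7.29 [ 552.56 -242.85  411.66] F [-0.25  0.16 -1.79] M [-0.03 -0.03  0.  ] w18.6
 t8.95 [546.94 206.49 404.86] F [ 1.03 -0.95 -1.58] M [-0.03  0.01 -0.03] w18.7
 t9.90 [546.48 208.26 365.11] F [ 0.24 -0.46 -1.35] M [ 0.02 -0.01  0.02] w18.6
 t9.95 [546.45 208.24 365.05] F [-0.54  0.27 -1.6 ] M [-0.02  0.03 -0.05] w18.9
 t10.00 [546.42 208.24 364.95] F [ 0.63 -0.28 -0.67] M [-0.03  0.09  0.01] w18.9
 t10.05 [546.42 208.21 364.9 ] F [ 0.79  0.15 -1.97] M [ 0.04 -0.01  0.02] w19.0
[317.63 188.72] [218.06 249.8 ]
[317.68 191.  ] [218.75 250.14]
```

View pics/b1.png

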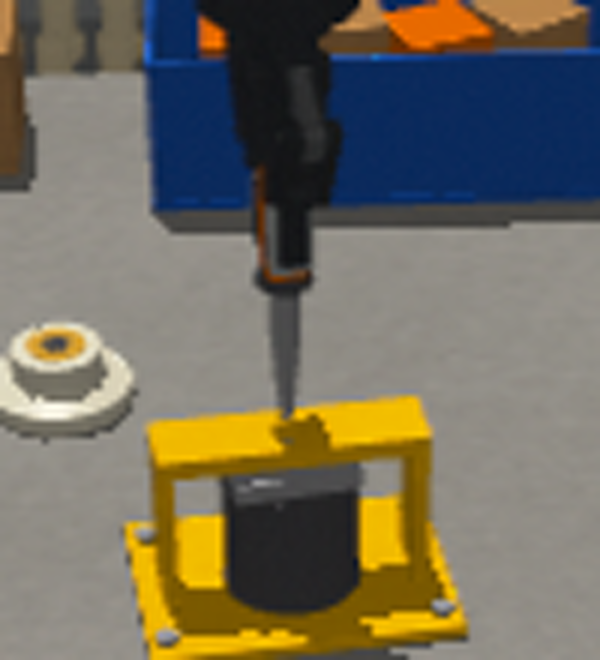

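View pics/b2.png

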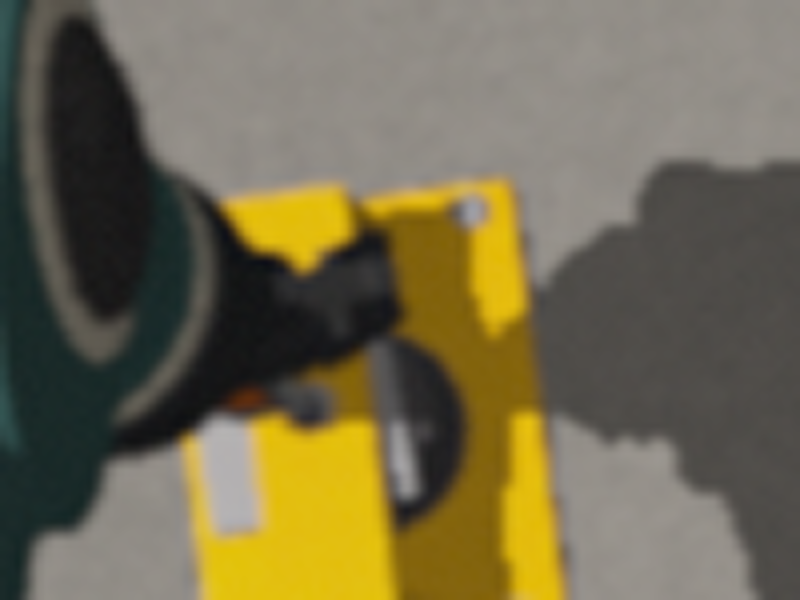

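```bash
cat >> h.py <<'E'
O=ori(103)
def mv(x,y,tipz,feed=40): env.move_linear(tcp(x,y,tipz+107),O,feed=feed)
def Fm(n=4,dt=.02):
    a=[]
    for i in range(n): a.append(env.get_state()['force']); env.hold(dt)
    return np.mean(a,0)
E
python3 - <<'E'
from h import *
print('base',Fm(8))
x,y=546.4,208.2
mv(x,y,98); 
for z in (96,94,92,90,88):
    t=env.get_state()['time']; mv(x,y,z,20); f=Fm(3); s=env.get_state(); print(z,s['time']-t,s['position'],f)
    if f[2]>6: mv(x,y,z+3); break
E
```

```text
base [-0.06  0.08 -1.42]
96 0.3000000000000007 [546.42 208.18 357.66] [-0.06 -0.15 -1.33]
94 0.3000000000000007 [546.39 208.2  355.63] [-0.06 -0.02 -0.82]
92 0.29999999999999893 [546.38 208.21 353.63] [-0.3   0.55 -1.46]
90 0.3000000000000007 [546.39 208.2  351.62] [-0.41 -0.01 -1.76]
88 0.29999999999999893 [546.39 208.2  349.62] [-0.29  0.3  -1.47]
```

```bash
python3 - <<'E'
from h import *
b=Fm(6); x,y=546.4,208.2; r={}
for nm,d in (('+x',(1,0)),('-x',(-1,0)),('+y',(0,1)),('-y',(0,-1))):
    for k in np.arange(2,8,.6):
        mv(x+d[0]*k,y+d[1]*k,88,30); f=Fm(4)-b; c=-(f[0]*d[0]+f[1]*d[1])
        if c>2.5: break
    print(nm,round(k,1),f,env.get_state()['position'],flush=True); r[nm]=k
    mv(x,y,88,40)
S()
E
```

```text
+x 6.8 [-3.44  0.46  1.4 ] [552.87 208.28 349.55]
-x 5.0 [ 2.74  0.03 -1.3 ] [541.69 208.13 349.84]
+y 6.2 [-0.16 -5.18  0.52] [546.47 213.68 349.64]
-y 6.2 [ 0.12  4.77 -0.9 ] [546.32 202.64 349.74]
 t23.18 [546.48 207.6  349.58] F [-0.37 -0.92 -1.39] M [-0.03 -0.    0.04] w19.0
```

```bash
python3 - <<'E'
from h import *
b=np.array([-.15,.1,-1.4]); X,Y=547.2,208.15
ok=False
for a in (103,68,138):
    u=np.array([np.cos(np.radians(a)),np.sin(np.radians(a))])
    o=4.2
    mv(X+u[0]*o,Y+u[1]*o,85,40)
    for z in (82.5,81,79.5,78):
        mv(X+u[0]*o,Y+u[1]*o,z,25); f=Fm(3)-b; p=env.get_state()['position']; print(a,z,p,f,flush=True)
        if f[2]>7: break
    else: ok=True; break
    mv(X+u[0]*o,Y+u[1]*o,85,40)
print(ok); S()
E
```

```text
103 82.5 [546.22 212.1  344.1 ] [-0.01  0.02 -0.04]
103 81 [546.29 212.09 342.66] [ 0.48 -0.69 -0.13]
103 79.5 [546.34 212.04 341.14] [ 0.45 -1.18 -0.15]
103 78 [546.34 212.03 339.64] [ 0.62 -2.24  0.45]
True
 t24.66 [546.34 212.03 339.64] F [ 1.32 -1.91 -1.52] M [-0.57 -0.21 -0.03] w18.9
```

```bash
python3 - <<'E'
from h import *
b=np.array([-.15,.1,-1.4]); X,Y=547.2,208.15
u=np.array([np.cos(np.radians(103)),np.sin(np.radians(103))])
for z in np.arange(75,53,-3.):
    d=95-z; L=max(0,(16.5-7-8.5*min(d,47)/47)/2-.1)
    mv(X+u[0]*L,Y+u[1]*L,z,25); f=Fm(3)-b; s=env.get_state(); print(z,round(L,2),s['position'],f,s['ft_torque'],flush=True)
    if f[2]>20: print('stop');break
S()
E
```

```text
75.0 2.84 [546.36 211.24 336.48] [ 0.15 -0.39  0.14] [-0.06  0.03 -0.01]
72.0 2.57 [546.56 210.81 333.58] [-0.3  -0.03  0.06] [ 0.01 -0.02 -0.03]
69.0 2.3 [546.61 210.62 330.59] [ 0.74  0.86 -0.35] [ 0.33 -0.01 -0.03]
66.0 2.03 [546.82 210.52 327.77] [0.54 1.4  0.54] [ 0.69 -0.13  0.02]
63.0 1.76 [546.92 210.23 324.97] [0.43 2.87 3.41] [ 0.94 -0.01  0.08]
60.0 1.49 [546.92 209.93 321.81] [-0.    3.46  3.66] [1.11 0.05 0.04]
57.0 1.21 [546.89 209.64 318.64] [-0.05  4.14  2.98] [ 1.24 -0.02  0.02]
54.0 0.94 [546.94 209.3  315.55] [0.74 4.35 2.07] [ 1.45 -0.02 -0.01]
 t27.21 [546.94 209.3  315.55] F [-0.24  5.25  1.07] M [ 1.45 -0.02 -0.01] w18.9
```

```bash
python3 - <<'E'
from h import *
b=np.array([-.15,.1,-1.4]); X,Y=547.2,208.15
u=np.array([np.cos(np.radians(103)),np.sin(np.radians(103))])
for z in np.arange(51,25,-3.):
    d=95-z; L=max(0.2,(16.5-7-8.5*min(d,47)/47)/2-.1)
    mv(X+u[0]*L,Y+u[1]*L,z,25); f=Fm(3)-b; s=env.get_state(); print(z,round(L,2),s['position'],f,s['ft_torque'],flush=True)
    if f[2]>18 or np.hypot(f[0],f[1])>12: print('stop');break
S()
E
```

```text
51.0 0.67 [546.96 209.02 312.52] [0.19 5.19 2.36] [ 1.47  0.05 -0.02]
48.0 0.4 [546.99 208.77 309.46] [0.4  5.19 2.16] [ 1.48  0.04 -0.04]
45.0 0.4 [547.01 208.7  306.44] [0.27 5.07 2.46] [1.42 0.02 0.02]
42.0 0.4 [547.02 208.68 303.42] [0.22 5.15 2.9 ] [ 1.39  0.03 -0.01]
39.0 0.4 [547.03 208.68 300.44] [-0.13  5.13  2.82] [ 1.45  0.09 -0.03]
36.0 0.4 [547.03 208.68 297.46] [-0.36  5.56  2.79] [1.38 0.09 0.01]
33.0 0.4 [546.99 208.7  294.35] [0.13 5.16 2.25] [ 1.42  0.08 -0.06]
30.0 0.4 [546.96 208.71 291.29] [-0.03  4.82  1.89] [ 1.42 -0.02 -0.  ]
27.0 0.4 [546.96 208.73 288.32] [-0.27  5.1   2.39] [1.38 0.09 0.06]
 t30.06 [546.96 208.73 288.32] F [0.46 4.8  0.9 ] M [1.38 0.09 0.06] w18.9
```

```bash
python3 - <<'E'
from h import *
b=np.array([-.15,.1,-1.4]); X,Y=547.2,208.15
u=np.array([np.cos(np.radians(103)),np.sin(np.radians(103))]); x,y=X+.4*u[0],Y+.4*u[1]
mv(x,y,23,20)
for z in np.arange(22.4,16,-.5):
    mv(x,y,z,8); f=Fm(4)-b; s=env.get_state(); print(z,s['position'],f,s['ft_torque'],flush=True)
    if f[2]>12 or np.hypot(f[0],f[1])>12: print('stop');break
S()
s=env.camera('side'); crop(s,'pics/f1.png',270,150,100,75,8)
E
```

```text
22.4 [547.   208.74 283.95] [-0.97  5.06  3.74] [ 1.34  0.13 -0.  ]
21.9 [547.03 208.72 283.55] [-0.63  4.88  4.51] [ 1.36  0.19 -0.01]
21.4 [547.03 208.71 283.09] [-0.31  5.16  4.73] [1.33 0.23 0.05]
20.9 [547.02 208.73 282.59] [-0.75  5.16  4.98] [1.35 0.27 0.01]
20.4 [547.04 208.74 282.11] [-0.3   5.24  4.29] [1.3  0.2  0.02]
19.9 [547.09 208.71 281.95] [-1.94  5.1   7.79] [1.28 0.45 0.05]
19.4 [547.12 208.62 281.91] [-3.22  4.64 11.54] [ 1.13  0.77 -0.03]
18.9 [547.13 208.59 281.89] [-4.66  4.7  15.01] [ 1.05  1.05 -0.06]
stop
 t32.94 [547.13 208.59 281.89] F [-5.18  5.04 13.64] M [ 1.05  1.05 -0.06] w18.7
```

View pics/f1.png

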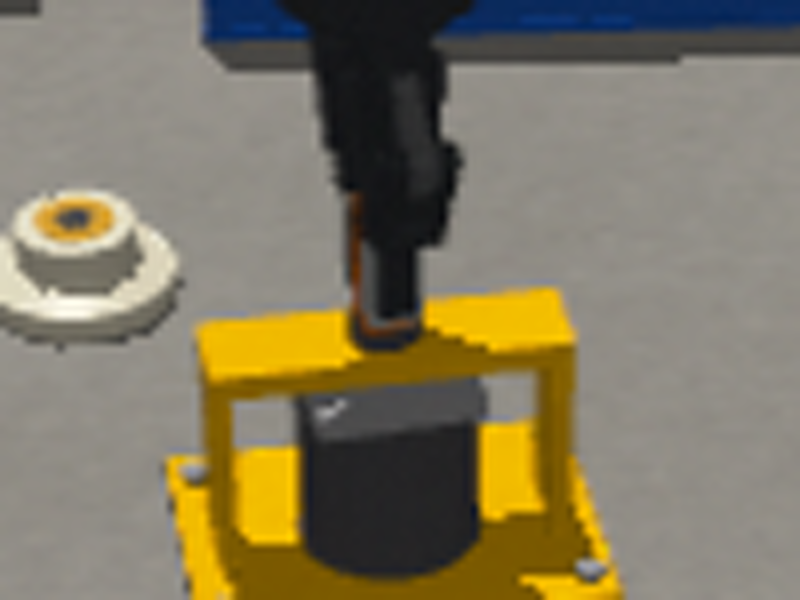

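```bash
python3 - <<'E'
from h import *
b=np.array([-.15,.1,-1.4]); x,y=547.11,208.54
for dx,dy,z in ((-.5,.4,18.9),(-1,.8,18.9),(-1.5,1.2,18.9),(-1.5,1.2,18.4),(-2,1.5,18.2)):
    mv(x+dx,y+dy,z,10); f=Fm(4)-b; s=env.get_state(); print(dx,dy,z,s['position'],f,s['ft_torque'],flush=True)
    if f[2]>20: break
S()
E
```

```text
-0.5 0.4 18.9 [546.94 208.7  281.89] [-2.99  3.67 14.38] [ 0.85  0.82 -0.02]
-1 0.8 18.9 [546.73 208.79 281.85] [-2.03  3.36 13.21] [ 0.79  0.5  -0.03]
-1.5 1.2 18.9 [546.52 208.91 281.87] [-0.55  2.8  11.76] [ 0.57  0.24 -0.03]
-1.5 1.2 18.4 [546.57 208.83 281.85] [-2.31  2.26 16.25] [0.54 0.52 0.09]
-2 1.5 18.2 [546.4  208.87 281.87] [-1.6   1.65 16.89] [ 0.41  0.37 -0.  ]
 t34.58 [546.4  208.87 281.87] F [-0.63  0.92 14.25] M [ 0.41  0.37 -0.  ] w18.9
```

```bash
python3 - <<'E'
from h import *
mv(545.11+.3,210.04-.2,19.8,20); env.hold(.1); S()
env.let_go(); env.hold(.2); S()
s=env.get_state()['position']
env.move_linear([s[0],s[1],s[2]+75],O,feed=120); S()
s=env.camera('side');t=env.camera('top'); crop(s,'pics/r1.png',270,150,100,75,8); crop(t,'pics/r2.png',180,200,100,75,8)
E
```

```text
t34.92 [546.25 209.   281.98] F [2.07 1.61 5.7 ] M [ 0.39 -0.55  0.01] w19.1
 t35.78 [545.4  209.84 281.49] F [ 0.8   0.38 -0.17] M [-0.01  0.01  0.03] w85.4
 t36.56 [545.02 209.91 355.98] F [-0.47 -0.69 -0.59] M [-0.03  0.04  0.08] w85.7
```

View pics/r1.png

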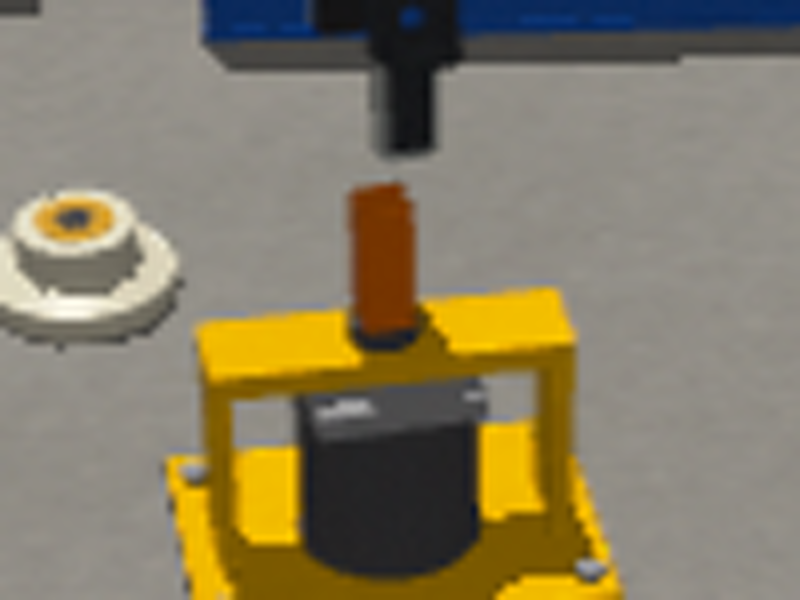

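View pics/r2.png

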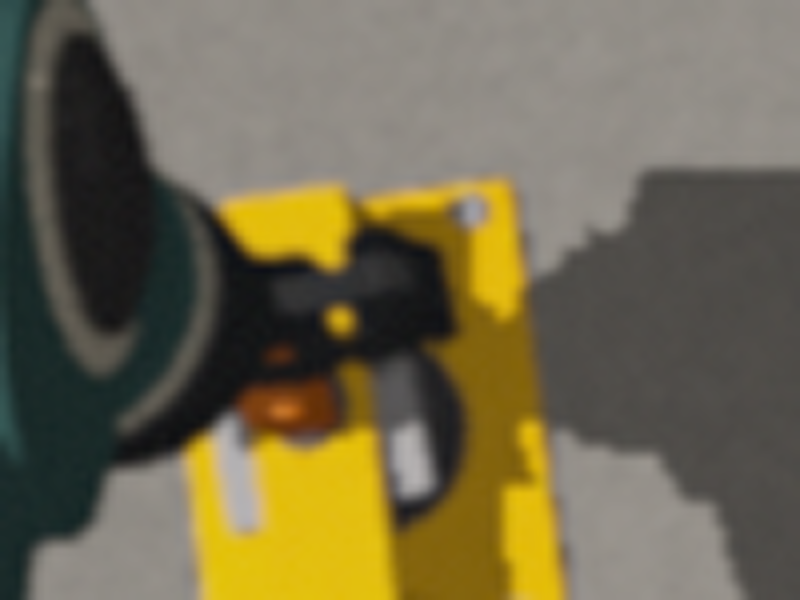

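```bash
python3 - <<'E'
from h import *
env.movep(tcp(480,150,330),O); S()
s=env.camera('side');t=env.camera('top'); crop(s,'pics/r3.png',295,160,50,40,14); crop(t,'pics/r4.png',195,230,50,40,14)
for z in (153,101,95):
  a=w2pix('side',(547.1,208.3,z));b=w2pix('top',(547.1,208.3,z)); print(z,a,b,(a-[295,160]+.5)*14,(b-[195,230]+.5)*14)
cv2.imwrite('pics/full_t.png',t);cv2.imwrite('pics/full_s.png',s)
E
```

```text
t37.33 [479.79 150.89 483.98] F [-0.33 -0.24  0.16] M [ 0.02 -0.04 -0.03] w85.5
153 [317.55 174.01] [213.54 247.27] [322.76 203.17] [266.5  248.76]
101 [317.88 189.27] [218.2 249.6] [327.34 416.73] [331.8  281.43]
95 [317.92 190.98] [218.71 249.86] [327.85 440.7 ] [338.94 285.  ]
```

View pics/r3.png

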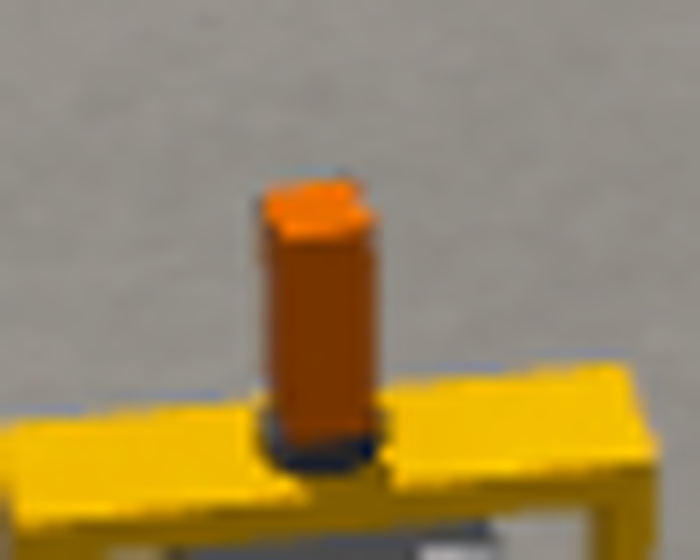

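View pics/r4.png

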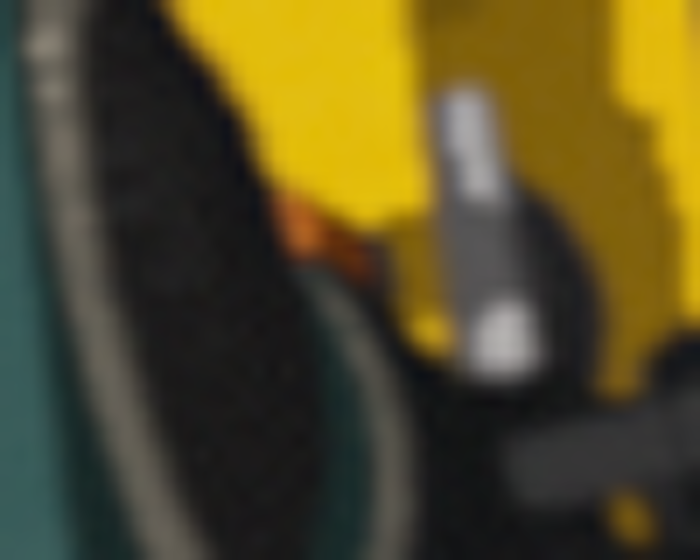

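View pics/full_t.png

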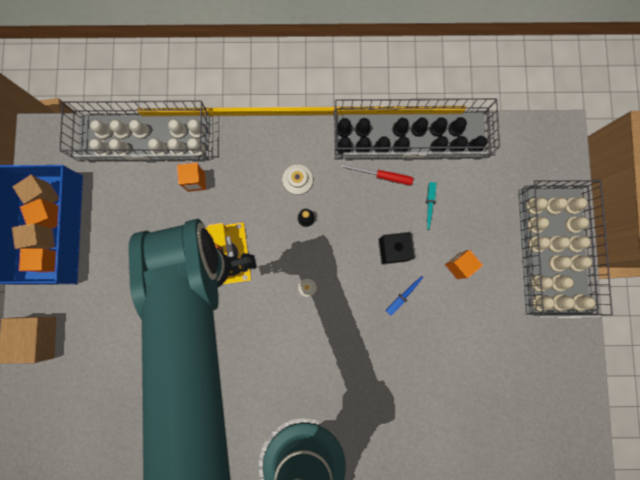

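```bash
python3 - <<'E'
from h import *
for n,tip,top in (('teal',(370+475/8-.4,220+148/8-.4),(370+575/8,220+90/8)),('blue',(370+430/8,220+395/8),(370+530/8,220+355/8))):
    print(n,'tip z0',pix2w('top',*tip,0)[:2],'top z133',pix2w('top',*top,133)[:2])
env.movep(tcp(420,-60,330),O); S()
s=env.camera('side');t=env.camera('top'); crop(t,'pics/r5.png',180,210,75,75,8); crop(s,'pics/r6.png',270,150,100,75,8)
cv2.imwrite('pics/full_s2.png',s)
E
```

```text
teal tip z0 [ 584.4 -342.7] top z133 [ 583.48 -339.33]
blue tip z0 [ 499.43 -325.36] top z133 [ 503.25 -322.5 ]
 t38.30 [420.58 -58.44 484.84] F [ 1.   -0.22  0.15] M [ 0.02  0.06 -0.01] w84.8
```

View pics/r5.png

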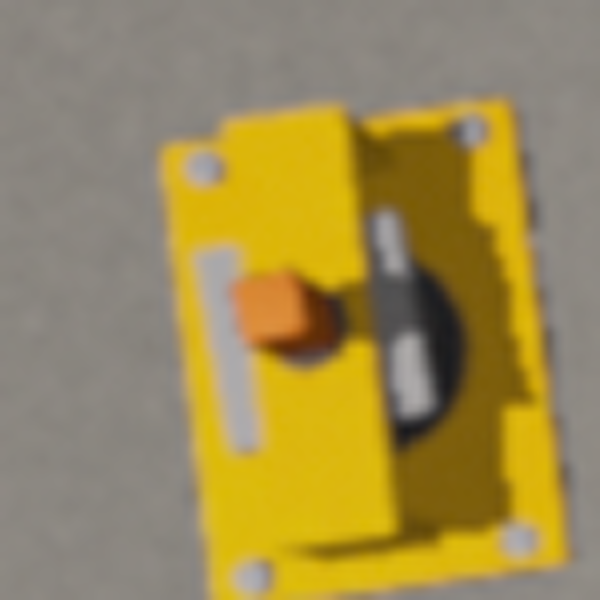

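View pics/full_s2.png

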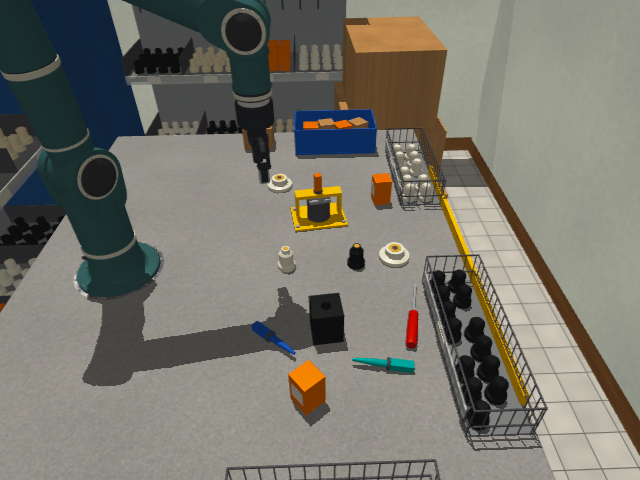

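```bash
python3 - <<'E'
from h import *
env.hold(.3); S(); print(env.finish_job())
E
```

```text
t38.70 [420.21 -59.46 484.66] F [-0.98 -0.79  0.21] M [ 0.04 -0.01 -0.03] w85.5
the job is handed in; nothing more can be done
None
```

The orange drift is home in the bracket with its collar down and the plate pulled into line, and I have let go of it. I handed the job in at 38.7 s, with the arm clear of everything.

- **Insertion:** I found the bracket hole's centre by touching its walls. The tip went into the plate hole on the first try, with the drift held towards about +y.
- **Forces:** Vertical push stayed at or below about 17 N and sideways force at or below about 6 N. The collar landed gently.
- **Seating check:** At the stop, the gripper stood 4.96 mm higher than when it gripped the drift in the stand. The stand and bridge heights differ by 5 mm, so the collar is seated.
- **Pictures after release:** Both cameras show the drift upright, within about 0.4 pixels of where it should be. The listed items look where they were. I compared them by eye and did not measure them.

**Fallen look-alikes:** the blue and turquoise drifts were standing on their tips at the start and were lying on the table when I next looked. The gripper was never planned closer than about 30 mm to them and the forces showed no contact. I think they toppled on their own, but I did not see when or why.

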